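Cap the open gem jars and pack them in two layers

ROBOT

A 6-joint arm with a two-finger parallel gripper is mounted at the origin on the work surface. World frame = base frame: x ahead of the robot, y to its left, z up, the work surface at z = 0. Lengths are in mm, angles in degrees, forces in N, time in s.
With the tool pointing down it reaches from about 350 to 950 mm from the base axis. Payload 17.4 kg.
Tool frame: the origin (TCP) lies midway between the tips of the shut fingers; the grasp point (between the pads) lies 19 mm behind it; z points along the fingers, y is the line along which they close (so a half turn about z gives the same grasp; the last joint's range is limited). The gripper opens to 93 mm and grips with 3 to 60 N. Pads are 15 mm wide; open, the fingers measure 128 mm over their backs; the gripper's body (75 mm by 188 mm) begins 65 mm behind the grasp point.
Start: joints at [64.641, 6.646, 82.598, -0, 90.757, -2.166], TCP at [265.847, 620.45, 218.646] pointing down, gripper open.
Joint ranges: [-162.19, 162.19], [-47.58, 125.68], [4.15, 143.07], [-65.23, 245.23], [0.69, 171.88], [-170.13, 170.13]. Speed limits (degrees/s): [108.29, 108.29, 127.2, 180, 180, 180].

INTERFACE

Orientations are given as [roll, pitch, yaw] about the fixed x, y, z axes, in that order (R = Rz(yaw) Ry(pitch) Rx(roll)).
In Python, from cell import env, cams gives the robot as it stands.
- The arm moves only by the tool step_arm, never from a script. Its argument "deltas" is one flat list of numbers, 7 for each row, row after row: the shift along the tool's x, y, z in m, then the turn, a rotation vector about the tool's x, y, z in degrees, then the closure, from 0 (fully open) to 1 (shut). A call has 1 to 20 rows; each row shifts and turns the commanded pose from where the row before left it, along the tool's axes as they then stand; what a row does not reach is not made up. A row lasts 1/12 s, in which the tool goes at most 41.7 mm and 7.16 degrees, less where a joint would pass 70% of its speed; a pose out of reach is approached as far as the arm can. A call with a gripper value outside its range is refused whole. The fingers move at their own pace and stop on an object; the grip force is fixed at half the most. Time passes only in rows, so rows that do not move let the fingers close. It gives the time, the measured TCP pose, the force, the opening and the grip force at its end, in the units of the state.
- env.observe(): the state, without advancing time (a new reading comes with each control period).
- cams.read_camera(name): name is "scene" or "top"; returns a dict with "img" (420x560x3 uint8, blue, green, red), "range_z" (420x560 float32, mm along the optical axis (not along the pixel's ray), 0 where there is no reading), "mtx" (3x3 intrinsics, pixels), "T" (4x4, takes a point from camera to world coordinates). Camera axes: x right, y down, z forward; pixel columns grow to the right and rows downward; lengths in mm; the calibration is good to about 2 mm. A picture is of the moment at which its call begins.
- env.close_job(): hands the job in; it is judged then, once.
The state is a dict: "clock": time; "joint_positions": joint angles; "joint_velocities": joint speeds; "effort": joint torques, N m; "tool_pos": TCP position; "ee_rot": TCP orientation; "force": force on the tool from outside, world axes, zero at the start; "torque": the same for the moment, N m; "gripper_width": finger opening in mm; "grip_force": force on a finger pad.
Only numpy, scipy, OpenCV 4.12 (cv2) and the standard library are available. Lean on these libraries where they do the work, as an engineer would, in place of code of your own. Each camera call takes 0.05 s, during which the arm holds its last target. There are 200 camera calls.

TASK

Pack the gem jars from the mat into the wooden tray: first push down every cap that stands proud until it is fully home, remembering which jars were found open. Then stand the two jars that were already shut upright on the tray's floor, well apart towards its two ends, lay the separator sheet level on top of them with its tab up, and stand the jars that were found open, now capped, upright on the sheet. Leave the other tools and pots on the bench where they are.

Things in the scene. Friction and masses are not known exactly. Their poses are not given: they have to be found in the camera images.
- jar_1: A low round gem jar: clear glass body 42 mm across and 30 mm high, round brass neck 30 mm across and 13 mm high above it, and a black push-on cap 37 mm across and 14 mm thick. With the cap fully home the jar is 45 mm high; the cap's top is 45 mm + joint cap_1 above the base. Weighs about 0.1 kg. Origin at the centre of the base, z up through the cap. Stands upright on the mat at the start. Not every jar is there in every run.
- jar_2: A low round gem jar: clear glass body 42 mm across and 30 mm high, round brass neck 30 mm across and 13 mm high above it, and a black push-on cap 37 mm across and 14 mm thick. With the cap fully home the jar is 45 mm high; the cap's top is 45 mm + joint cap_2 above the base. Weighs about 0.1 kg. Origin at the centre of the base, z up through the cap. Stands upright on the mat at the start. Not every jar is there in every run.
- jar_3: A low round gem jar: clear glass body 42 mm across and 30 mm high, round brass neck 30 mm across and 13 mm high above it, and a black push-on cap 37 mm across and 14 mm thick. With the cap fully home the jar is 45 mm high; the cap's top is 45 mm + joint cap_3 above the base. Weighs about 0.1 kg. Origin at the centre of the base, z up through the cap. Stands upright on the mat at the start. Not every jar is there in every run.
- jar_4: A low round gem jar: clear glass body 42 mm across and 30 mm high, round brass neck 30 mm across and 13 mm high above it, and a black push-on cap 37 mm across and 14 mm thick. With the cap fully home the jar is 45 mm high; the cap's top is 45 mm + joint cap_4 above the base. Weighs about 0.1 kg. Origin at the centre of the base, z up through the cap. Stands upright on the mat at the start. Not every jar is there in every run.
- jar_5: A low round gem jar: clear glass body 42 mm across and 30 mm high, round brass neck 30 mm across and 13 mm high above it, and a black push-on cap 37 mm across and 14 mm thick. With the cap fully home the jar is 45 mm high; the cap's top is 45 mm + joint cap_5 above the base. Weighs about 0.1 kg. Origin at the centre of the base, z up through the cap. Stands upright on the mat at the start. Not every jar is there in every run.
- jar_6: A low round gem jar: clear glass body 42 mm across and 30 mm high, round brass neck 30 mm across and 13 mm high above it, and a black push-on cap 37 mm across and 14 mm thick. With the cap fully home the jar is 45 mm high; the cap's top is 45 mm + joint cap_6 above the base. Weighs about 0.1 kg. Origin at the centre of the base, z up through the cap. Stands upright on the mat at the start. Not every jar is there in every run.
- cap_1 (a joint): How far the cap of jar_1 stands proud of home, in m: 0 is fully home (cap on the glass shoulder, no brass neck showing), up to 0.012 (brass neck showing under the cap). It slides along the jar's axis, stays where it is left, and needs about 5 N to move either way. A cap reading above 0.005 at the start belongs to an open jar; shut jars read 0.
- cap_2 (a joint): How far the cap of jar_2 stands proud of home, in m: 0 is fully home (cap on the glass shoulder, no brass neck showing), up to 0.012 (brass neck showing under the cap). It slides along the jar's axis, stays where it is left, and needs about 5 N to move either way. A cap reading above 0.005 at the start belongs to an open jar; shut jars read 0.
- cap_3 (a joint): How far the cap of jar_3 stands proud of home, in m: 0 is fully home (cap on the glass shoulder, no brass neck showing), up to 0.012 (brass neck showing under the cap). It slides along the jar's axis, stays where it is left, and needs about 5 N to move either way. A cap reading above 0.005 at the start belongs to an open jar; shut jars read 0.
- cap_4 (a joint): How far the cap of jar_4 stands proud of home, in m: 0 is fully home (cap on the glass shoulder, no brass neck showing), up to 0.012 (brass neck showing under the cap). It slides along the jar's axis, stays where it is left, and needs about 5 N to move either way. A cap reading above 0.005 at the start belongs to an open jar; shut jars read 0.
- cap_5 (a joint): How far the cap of jar_5 stands proud of home, in m: 0 is fully home (cap on the glass shoulder, no brass neck showing), up to 0.012 (brass neck showing under the cap). It slides along the jar's axis, stays where it is left, and needs about 5 N to move either way. A cap reading above 0.005 at the start belongs to an open jar; shut jars read 0.
- cap_6 (a joint): How far the cap of jar_6 stands proud of home, in m: 0 is fully home (cap on the glass shoulder, no brass neck showing), up to 0.012 (brass neck showing under the cap). It slides along the jar's axis, stays where it is left, and needs about 5 N to move either way. A cap reading above 0.005 at the start belongs to an open jar; shut jars read 0.
- mat: Thin cork bench mat, 200 mm (x) by 290 mm (y), 3 mm thick, fixed to the bench; the jars stand on it at the start in two rows, about 90 to 100 mm apart. Origin at the centre of its underside.
- tray: Open pale wooden tray, fixed to the bench, 148 mm (own x) by 252 mm (own y), 63 mm high, walls and floor 6 mm thick, so the room inside is 136 by 240 mm and 57 mm deep. Origin at the centre of its underside, z up; the floor's upper face is at z = 6 mm.
- separator: The separator sheet: flat aluminium plate, 122 mm (own x) by 225 mm (own y), 4 mm thick, with an upright finger tab in its middle, 40 mm along x, 10 mm thick along y, rising to 34 mm above the underside. 0.24 kg. Origin at the centre of the underside, z up. Lies flat on the bench, tab up, at the start. Laid on two jars on the tray's floor its underside is 51 mm above the tray's underside and it fits inside the walls with 6 to 7 mm to spare all round.
- pliers: Red-handled pliers lying on the bench near the robot, 160 mm long, 12 mm high; a bystander, to be left alone. Origin near their middle on the underside.
- wax_bar: Brown polishing bar, 35 x 90 x 28 mm, on the bench to the left; a bystander. Origin at the centre of the underside.
- bench_block: Square dark steel block, 75 x 75 x 22 mm, on the right; a bystander. Origin at the centre of the underside.
- flux_jar: Wide glass jar with steel lid, 72 mm across, 75 mm high, far left, standing off the mat; a bystander. Origin at the centre of the base.
Mind the look-alikes: they are no part of the job. What is shaped like the jar_4 but green or red is not meant.

How it is judged (in metres and radians):
On the way, in this order (a step that is already met when the one before it is completed fails the run):
1. every cap that stood proud is pressed fully home (value of joint each of cap_3, cap_4, cap_5, cap_6 below 0.002 m), for 0.2 s.
2. both jars that were shut stand on the tray's floor, well apart (x of jar_1 in the frame of tray between -0.055 and 0.055 m and y of jar_1 in the frame of tray between -0.11 and 0.11 m and z of jar_1 in the frame of tray between 0.002 and 0.011 m and angle between each of jar_1, jar_2's own z axis and vertical below 0.1 rad and x of jar_2 in the frame of tray between -0.055 and 0.055 m and y of jar_2 in the frame of tray between -0.11 and 0.11 m and z of jar_2 in the frame of tray between 0.002 and 0.011 m and horizontal distance between jar_1 and jar_2 above 0.09 m), for 0.2 s.
3. the separator lies level on the two jars in the tray (all of step 2 and x of separator in the frame of tray between -0.02 and 0.02 m and y of separator in the frame of tray between -0.02 and 0.02 m and z of separator in the frame of tray between 0.046 and 0.056 m and angle between separator's own z axis and vertical below 0.06 rad and contact force between the fingers and separator below 0.2 N), for 0.2 s.
4. the jars that were open stand on the separator (x of jar_3 in the frame of separator between -0.061 and 0.061 m and y of jar_3 in the frame of separator between -0.112 and 0.112 m and z of jar_3 in the frame of separator between 0.0005 and 0.0085 m and angle between each of jar_3, jar_4, jar_5, jar_6's own z axis and vertical below 0.1 rad and x of jar_4 in the frame of separator between -0.061 and 0.061 m and y of jar_4 in the frame of separator between -0.112 and 0.112 m and z of jar_4 in the frame of separator between 0.0005 and 0.0085 m and x of jar_5 in the frame of separator between -0.061 and 0.061 m and y of jar_5 in the frame of separator between -0.112 and 0.112 m and z of jar_5 in the frame of separator between 0.0005 and 0.0085 m and x of jar_6 in the frame of separator between -0.061 and 0.061 m and y of jar_6 in the frame of separator between -0.112 and 0.112 m and z of jar_6 in the frame of separator between 0.0005 and 0.0085 m), for 0.2 s.
At the end, for the whole second after the job is handed in: All caps home (2 mm); jars shut at the start upright (0.1 rad) on the tray floor, over 90 mm apart; separator level (0.06 rad) on them; jars open at the start upright on the separator; all released and at rest (all of step 1 and all of step 3 and all of step 4 and value of joint each of cap_1, cap_2 below 0.002 m and linear speed of each of jar_1, jar_2, jar_3, jar_4, jar_5, jar_6, separator below 0.02 m/s and contact force between the fingers and jar_1 below 0.2 N and contact force between the fingers and jar_2 below 0.2 N and contact force between the fingers and jar_3 below 0.2 N and contact force between the fingers and jar_4 below 0.2 N and contact force between the fingers and jar_5 below 0.2 N and contact force between the fingers and jar_6 below 0.2 N); the robot touches nothing.
It fails at once if a bystander (pliers, polishing bar, steel block, wide glass jar) is shifted more than 50 mm (distance of any of pliers, wax_bar, bench_block, flux_jar from where it was at the start of the episode above 0.05 m).
Of jar_3, jar_4, jar_5, jar_6 only 2 to 4 are there at a start; the rules pass over those that are not, and their reading is None.
At some moment in a run one of jar_3, jar_4, jar_5, jar_6 may be knocked a few centimetres aside while the robot is not near it.
It also fails if it takes over 210 s, if anything falls off the work surface, if the arm or the gripper's body presses on something with over 40 N, if the wrist force passes 120 N, or if a joint passes its speed limit or range.

## Working session

There is one attempt and no reset: what is moved stays moved. The work goes in short steps, Python scripts to look and compute and a tool call to move; the robot and the scene stay as the last step left them, time stands still between calls to the robot, and variables do not carry over. Pictures are saved under pics/ and viewed, at most 14 in all, crops included, and the job is handed in when it is done.

Besides the shell and the picture viewer there is one more tool, called as name(argument=value, ...), one argument or row to a line, values as JSON. step_arm: Moves the arm, as the interface text tells. Its arguments: {"type":"object","properties":{"deltas":{"type":"array"}},"required":["deltas"]}

```bash
mkdir -p pics; ls
python3 - <<'E'
from cell import env,cams
import cv2,numpy as np
o=env.observe();print({k:np.round(v,2) for k,v in o.items()})
for n in("scene","top"):
    c=cams.read_camera(n);cv2.imwrite(f"pics/{n}0.png",c["img"]);np.savez(f"{n}0.npz",**c)
    print(n,c["T"].round(3).tolist(),c["mtx"].tolist())
E
```

```text
pics
{'clock': np.float64(0.0), 'joint_positions': array([64.64,  6.67, 82.63,  0.  , 90.75, -2.17]), 'joint_velocities': array([ 0.03, -0.15,  0.04, -0.05,  0.07, -0.01]), 'effort': array([ 1.000e-02, -7.212e+01, -6.226e+01,  8.000e-02,  2.000e-02,
       -0.000e+00]), 'tool_pos': array([265.77, 620.28, 217.92]), 'ee_rot': array([-179.94,   -0.  ,  156.81]), 'force': array([-0.48,  0.67,  0.39]), 'torque': array([-0.02,  0.02, -0.01]), 'grip_force': np.float64(0.0), 'gripper_width': np.float64(92.66)}
scene [[-0.874, 0.3, -0.382, 849.787], [0.485, 0.55, -0.679, 689.525], [0.006, -0.779, -0.627, 681.313], [0.0, 0.0, 0.0, 1.0]] [[396.3695912012944, 0.0, 281.0136787632264], [0.0, 396.3695912012944, 205.73945870248517], [0.0, 0.0, 1.0]]
top [[0.001, -0.987, 0.161, 269.074], [-1.0, 0.002, 0.02, -3.4], [-0.02, -0.161, -0.987, 1315.246], [0.0, 0.0, 0.0, 1.0]] [[493.13272703390106, 0.0, 280.1212356587712], [0.0, 493.13272703390106, 214.9288236158515], [0.0, 0.0, 1.0]]
```

```bash
python3 -c "
import cv2
a=cv2.imread('pics/top0.png');cv2.imwrite('pics/top0b.png',cv2.resize(a,(800,600)))"
```

```text
(no output)
```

View pics/top0b.png

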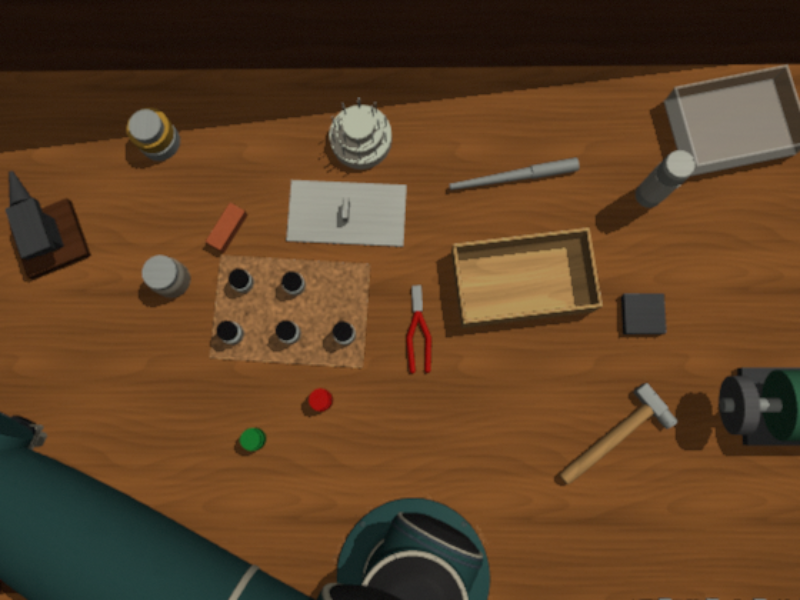

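View pics/scene0.png

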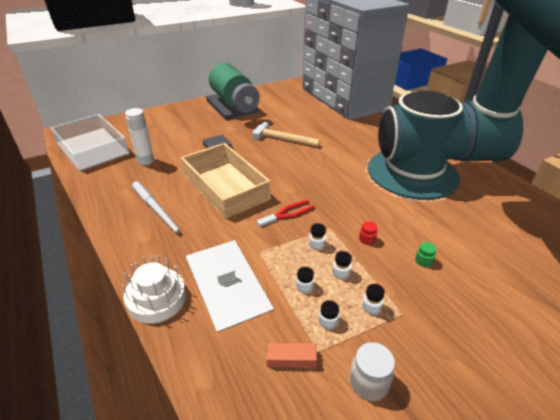

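Top view (800-px picture): black-capped jars on the mat at (240,280), (292,283), (229,332), (287,332) and (343,333). The look-alikes, red (320,400) and green (252,440), are off the mat. The separator is at (347,212) and the tray at (527,278). Next I measure cap heights and crop.

```bash
cat > h.py <<'E'
import numpy as np,cv2
from cell import env,cams
def cloud(c):
    h,w=c["range_z"].shape;v,u=np.mgrid[:h,:w];z=c["range_z"];K=c["mtx"]
    P=np.stack([(u-K[0,2])*z/K[0,0],(v-K[1,2])*z/K[1,1],z],-1)
    return P@c["T"][:3,:3].T+c["T"][:3,3]
def jars(c,zlo=30,xmin=200,roi=None):
    P=cloud(c);img=c["img"].astype(int)
    m=(img.max(-1)<55)&(P[...,2]>zlo)&(P[...,2]<130)&(c["range_z"]>0)
    n,L,st,ce=cv2.connectedComponentsWithStats(m.astype(np.uint8))
    out=[]
    for i in range(1,n):
        if 25<st[i,4]<600:
            p=P[L==i]
            if p[:,0].min()>xmin: 
                zt=np.percentile(p[:,2],85);t=p[abs(p[:,2]-zt)<4]
                out.append((ce[i].round(),((t.min(0)+t.max(0))/2).round(1),t.mean(0).round(1),round(zt,1),st[i,4]))
    return out
E
python3 - <<'E'
from h import *
for n in("scene","top"):
    c=dict(np.load(f"{n}0.npz"));print(n)
    for j in jars(c):print(j)
    P=cloud(c)
    if n=="top":
        for nm,u,v in[("sep",243,160),("sep",210,140),("matc",260,200),("trayfl",360,200),("bench",300,300)]:print(nm,P[v-2:v+3,u-2:u+3].reshape(-1,3).mean(0).round(1))
    a=c["img"];a=a[220:340,250:410] if n=="scene" else a[170:270,140:270]
    cv2.imwrite(f"pics/{n}c.png",cv2.resize(a,None,fx=5,fy=5,interpolation=2))
E
```

```text
scene
(array([318., 230.]), array([434.5, 128.3,  56.3]), array([434.7, 129.1,  55.9]), np.float64(56.7), np.int32(135))
(array([343., 259.]), array([436.5, 231.2,  56.5]), array([436.6, 231.8,  55.8]), np.float64(56.7), np.int32(167))
(array([305., 275.]), array([529.1, 224. ,  46.3]), array([529.1, 225. ,  46.6]), np.float64(47.6), np.int32(173))
(array([375., 293.]), array([436.3, 338.8,  56.5]), array([436.4, 338.5,  56.6]), np.float64(57.7), np.int32(216))
(array([329., 309.]), array([533.8, 323.5,  46.7]), array([534.4, 323.9,  46.5]), np.float64(47.5), np.int32(217))
top
(array([106.,  97.]), array([797.2, 486.9,  72.8]), array([795.5, 486. ,  72.6]), np.float64(72.9), np.int32(26))
(array([108., 104.]), array([788.6, 495.1,  48.4]), array([786.7, 491.4,  47.6]), np.float64(48.4), np.int32(47))
(array([457., 126.]), array([ 696.1, -444. ,  126.2]), array([ 690.2, -439. ,  126.1]), np.float64(126.3), np.int32(82))
(array([ 27., 156.]), array([637.8, 696.5,  90.2]), array([643.5, 698.3,  89.4]), np.float64(90.2), np.int32(447))
(array([413., 188.]), array([ 546.9, -327. ,   48. 
[... 195 characters left out ...]
4., 197.]), array([526. , 222.8,  48.4]), array([525.9, 223.5,  47.4]), np.float64(48.7), np.int32(135))
(array([158., 231.]), array([433.4, 336.4,  59.2]), array([434.3, 336.7,  58.3]), np.float64(59.8), np.int32(148))
(array([200., 231.]), array([433.6, 230.2,  57.8]), array([433.7, 229.5,  56.7]), np.float64(58.1), np.int32(144))
(array([239., 232.]), array([433.5, 126.5,  57.7]), array([431.9, 127.2,  56.6]), np.float64(58.0), np.int32(145))
(array([513., 284.]), array([ 301. , -555.5,  115.8]), array([ 291.9, -547.9,  115.4]), np.float64(115.7), np.int32(550))
sep [637.4 125.5   2.2]
sep [695.1 218.    2.2]
matc [525.8  78.   -1.2]
trayfl [ 513.9 -185.    56.4]
bench [257.8 -29.4  -1.2]
```

View pics/scenec.png

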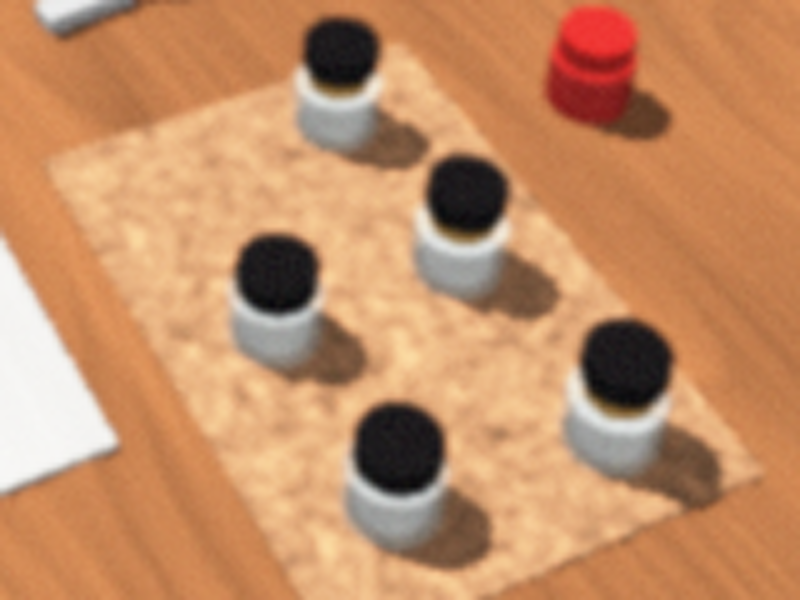

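The crop confirms it: the two back jars (crop 277,275 and 397,450) show no brass and are shut. The three front jars (341,50), (465,195), (625,365) show a brass ring and are open; the red one is a look-alike. Now the tray and separator poses.

```bash
cat >> h.py <<'E'
def rect(m,P):
    q=P[m][:,:2].astype(np.float32);return cv2.minAreaRect(q)
def sep(c,zlo,zhi,x0,x1,y0,y1):
    P=cloud(c);img=c["img"].astype(int)
    m=(img.min(-1)>90)&(img.max(-1)-img.min(-1)<45)&(P[...,2]>zlo)&(P[...,2]<zhi)&(P[...,0]>x0)&(P[...,0]<x1)&(P[...,1]>y0)&(P[...,1]<y1)
    return m,P
E
python3 - <<'E'
from h import *
for n in("scene","top"):
    c=dict(np.load(f"{n}0.npz"));print(n)
    m,P=sep(c,-5,9,550,760,0,280);m=cv2.morphologyEx(m.astype(np.uint8),cv2.MORPH_OPEN,np.ones((3,3)))>0
    print("sep",m.sum(),rect(m,P),np.median(P[m][:,2]))
    z=P[...,2];b=(P[...,0]>380)&(P[...,0]<680)&(P[...,1]>-380)&(P[...,1]<-20)
    r=b&(z>56)&(z<72);r=cv2.morphologyEx(r.astype(np.uint8),cv2.MORPH_OPEN,np.ones((2,2)))>0
    print("tray rim",r.sum(),rect(r,P),np.percentile(z[r],[5,50,95]))
    f=b&(z>3)&(z<12);print("floor",f.sum(),P[f].mean(0))
    t=b&0|((z>22)&(z<45)&(P[...,0]>600)&(P[...,0]<720)&(P[...,1]>60)&(P[...,1]<200));print("tab",t.sum(),P[t].mean(0),rect(t,P))
E
```

```text
scene
sep 4302 ((669.5482177734375, 123.97834777832031), (232.30874633789062, 123.15692901611328), 86.89986419677734) 2.6556706764937985
tray rim 577 ((610.0577392578125, 188.27581787109375), (1084.36865234375, 242.96109008789062), 77.0688705444336) [52.48033791 59.29233608 62.85255667]
floor 1467 [ 517.14086837 -214.93524036    5.79686448]Traceback (most recent call last):
  File "<stdin>", line 10, in <module>
  File "h.py", line 20, in rect
    q=P[m][:,:2].astype(np.float32);return cv2.minAreaRect(q)
                                           ~~~~~~~~~~~~~~~^^^
cv2.error: OpenCV(4.12.0) /io/opencv/modules/imgproc/src/convhull.cpp:143: error: (-215:Assertion failed) total >= 0 && (depth == CV_32F || depth == CV_32S) in function 'convexHull'
```

Run:
```python
from h import *
c=dict(np.load("top0.npz"));a=c["img"];a=np.hstack([cv2.resize(a[110:185,190:300],None,fx=3.6,fy=3.6,interpolation=2),cv2.resize(a[155:230,310:425],None,fx=3.5,fy=3.6,interpolation=2)])
print(a.shape);cv2.imwrite("pics/ts.png",a)
```

```text
(270, 798, 3)
```

View pics/ts.png

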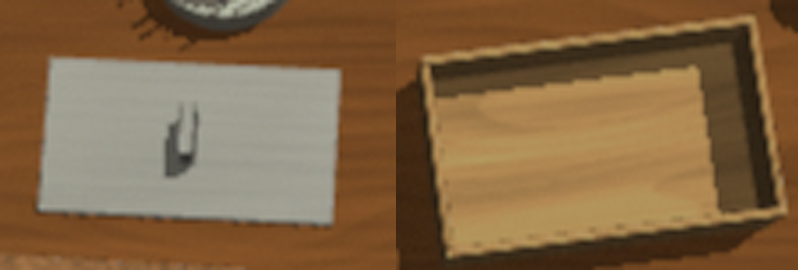

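Separator corners in the left crop are (50,58), (341,70), (333,225), (38,212), with the tab at (188,135). Tray rim corners in the right crop are (421,62), (755,17), (786,213), (449,258).

```bash
cat >> h.py <<'E'
def onplane(c,u,v,z):
    d=c["T"][:3,:3]@np.array([(u-c["mtx"][0,2])/c["mtx"][0,0],(v-c["mtx"][1,2])/c["mtx"][1,1],1]);o=c["T"][:3,3]
    return o+d*(z-o[2])/d[2]
E
python3 - <<'E'
from h import *
c=dict(np.load("top0.npz"))
s=np.array([onplane(c,190+x/3.6-.4,110+y/3.6-.4,3)[:2] for x,y in[(50,58),(341,70),(333,225),(38,212)]])
t=np.array([onplane(c,310+(x-396)/3.5-.4,155+y/3.6-.4,62)[:2] for x,y in[(421,62),(755,17),(786,213),(449,258)]])
for q in(s,t):print(q.round(1).tolist(),cv2.minAreaRect(q.astype(np.float32)),q.mean(0),np.linalg.norm(np.roll(q,-1,0)-q,axis=1).round(1),[np.degrees(np.arctan2(*(q[i]-q[j])[::-1])).round(2) for i,j in((0,1),(3,2),(0,3),(1,2))])
c=dict(np.load("scene0.npz"));P=cloud(c);z=P[...,2]
b=(P[...,0]>380)&(P[...,0]<680)&(P[...,1]>-380)&(P[...,1]<-40)
r=(b&(z>58)&(z<68));print("rim scene",rect(r,P),r.sum())
t=(z>22)&(z<45)&(P[...,0]>600)&(P[...,0]<720)&(P[...,1]>60)&(P[...,1]<200);print("tab",t.sum(),P[t].mean(0),rect(t,P),np.percentile(z[t],95))
p=dict(np.load("top0.npz"));P=cloud(p);z=P[...,2];t=(z>22)&(z<45)&(P[...,0]>600)&(P[...,0]<720)&(P[...,1]>60)&(P[...,1]<200);print("tab top",t.sum(),t.any()and (P[t].mean(0),rect(t,P)))
r=(P[...,0]>300)&(P[...,0]<700)&(P[...,1]>20)&(P[...,1]<120)&(z>6);n,L,st,ce=cv2.connectedComponentsWithStats(r.astype(np.uint8))
for i in range(1,n):
  if st[i,4]>20:q=P[L==i];print("pliers?",q.min(0).round(),q.max(0).round())
r=cv2.inRange(p["img"],(0,0,100),(40,40,255))>0;print("red xy",[P[r&(P[...,1]<100)&(P[...,0]>200)].min(0),P[r&(P[...,1]<100)].max(0)])
E
```

```text
[[736.4, 237.1], [725.4, 11.7], [602.6, 17.8], [613.6, 243.0]] ((669.4689331054688, 127.36723327636719), (225.66122436523438, 122.96891021728516), 87.2063217163086) [669.49298199 127.38682172] [225.7 123.  225.5 122.9] [np.float64(87.21), np.float64(87.18), np.float64(-2.78), np.float64(-2.85)]
[[588.0, -73.6], [620.5, -322.6], [476.4, -339.2], [444.5, -92.5]] ((532.3521728515625, -207.50567626953125), (144.9960479736328, 251.19732666015625), 7.446788787841797) [ 532.36354175 -206.97343058] [251.2 145.  248.8 144.7] [np.float64(97.45), np.float64(97.37), np.float64(7.51), np.float64(6.55)]
rim scene ((532.0618896484375, -208.46348571777344), (149.92076110839844, 256.293701171875), 6.767122745513916) 485
tab 120 [669.10318652 128.09206762  29.84729169] ((668.684814453125, 126.22052764892578), (12.628220558166504, 40.066314697265625), 85.4644775390625) 33.9761200125891
tab top 61 (array([670.53737695, 126.47245624,  31.49188012]), ((670.9588623046875, 126.84439086914062), (10.534256935119629, 40.73090744018555), 87.37020874023438))
pliers? [415. 106.   6.] [452. 120.  61.]
red xy [array([361.82241605, -32.80111452,   2.3448509 ]), array([474.47058034,   9.92286016,  16.83074449])]
```

Separator: centre (670,127), own y at 87.2°. Tray: centre (532,-208), own y at 97.2°. Open jars: A (435,338), B (435,230), C (434,127). Shut jars: D (527,224), E (533,323). The measured sizes match the ones given. I'll turn the tool to yaw 90, so that tool x is world y, tool y is world x and tool z is down, then press.

step_arm(
  deltas=[0,0,0,0,0,6.68,1,0,0,0,0,0,6.68,1,0,0,0,0,0,6.68,1,0,0,0,0,0,6.68,1,0,0,0,0,0,6.68,1,0,0,0,0,0,6.68,1,0,0,0,0,0,6.68,1,0,0,0,0,0,6.68,1,0,0,0,0,0,6.68,1,0,0,0,0,0,6.69,1,-0.0282,0.0169,0.01,0,0,0,1,-0.0282,0.0169,0.01,0,0,0,1,-0.0282,0.0169,0.01,0,0,0,1,-0.0282,0.0169,0.01,0,0,0,1,-0.0282,0.0169,0.01,0,0,0,1,-0.0282,0.0169,0.01,0,0,0,1,-0.0282,0.0169,0.01,0,0,0,1,-0.0282,0.0169,0.01,0,0,0,1,-0.0282,0.0169,0.01,0,0,0,1,-0.0282,0.0169,0.01,0,0,0,1],
)

```text
clock: 1.77
tool_pos: [435.2, 336.9, 118.0]
ee_rot: [-180.0, 0.0, 90.0]
force: [-0.7, 0.3, 0.1]
gripper_width: 0.3
grip_force: 0.0
```

step_arm(
  deltas=[0,0,0.025,0,0,0,1,0,0,0.025,0,0,0,1,0,0,0.006,0,0,0,1,0,0,0.002,0,0,0,1,0,0,0.002,0,0,0,1,0,0,0.002,0,0,0,1,0,0,0.002,0,0,0,1,0,0,0.002,0,0,0,1,0,0,0.002,0,0,0,1,0,0,0.002,0,0,0,1,0,0,0.001,0,0,0,1,0,0,0,0,0,0,1],
)

```text
clock: 2.77
tool_pos: [435.2, 339.0, 48.2]
ee_rot: [179.9, -0.1, 90.0]
force: [0.7, 3.5, 7.8]
gripper_width: 0.2
grip_force: 3.7
```

step_arm(
  deltas=[0,0,0.001,0,0,0,1,0,0,0.001,0,0,0,1,0,0,0.0,0,0,0,1],
)

```text
clock: 3.02
tool_pos: [435.4, 339.2, 48.0]
ee_rot: [179.9, -0.1, 90.0]
force: [-7.8, -1.3, 27.9]
gripper_width: 0.5
grip_force: 13.4
```

Cap A has bottomed out at z = 48 with 28 N. Now up and over to B (dy -108).

step_arm(
  deltas=[0,0,-0.01,0,0,0,1,0,0,-0.03,0,0,0,1,-0.027,0,0,0,0,0,1,-0.027,0,0,0,0,0,1,-0.027,0,0,0,0,0,1,-0.027,0,0,0,0,0,1,0,0,0.01,0,0,0,1,0,0,0.015,0,0,0,1,0,0,0.003,0,0,0,1,0,0,0.002,0,0,0,1,0,0,0.002,0,0,0,1,0,0,0.002,0,0,0,1,0,0,0.002,0,0,0,1,0,0,0.002,0,0,0,1,0,0,0.002,0,0,0,1,0,0,0.001,0,0,0,1,0,0,0,0,0,0,1],
)

```text
clock: 4.43
tool_pos: [435.9, 230.8, 48.3]
ee_rot: [179.9, 0.0, 90.0]
force: [-12.4, -12.0, 37.2]
gripper_width: 0.4
grip_force: 19.0
```

step_arm(
  deltas=[0,0,-0.01,0,0,0,1,0,0,-0.03,0,0,0,1,-0.026,0,0,0,0,0,1,-0.026,0,0,0,0,0,1,-0.026,0,0,0,0,0,1,-0.025,0,0,0,0,0,1,0,0,0.01,0,0,0,1,0,0,0.015,0,0,0,1,0,0,0.003,0,0,0,1,0,0,0.002,0,0,0,1,0,0,0.002,0,0,0,1,0,0,0.002,0,0,0,1,0,0,0.002,0,0,0,1,0,0,0.002,0,0,0,1,0,0,0.002,0,0,0,1,0,0,0.001,0,0,0,1,0,0,0,0,0,0,1],
)

```text
clock: 5.85
tool_pos: [436.5, 128.0, 48.1]
ee_rot: [179.8, -0.0, 90.0]
force: [-14.6, -7.9, 45.7]
gripper_width: 0.8
grip_force: 23.1
```

step_arm(
  deltas=[0,0,-0.01,0,0,0,1,0,0,-0.04,0,0,0,0.3,0,0,-0.04,0,0,0,0.3,0,0,-0.03,0,0,0,0.3,-0.04,0,0,0,0,0,0.3,-0.04,0,0,0,0,0,0.3,-0.04,0,0,0,0,0,0.3,-0.04,0,0,0,0,0,0.3,-0.02,0,0,0,0,0,0.3,0,0,0,0,0,0,0.3,0,0,0,0,0,0,0.3],
)

```text
clock: 6.77
tool_pos: [434.8, -52.9, 163.8]
ee_rot: [-180.0, -0.0, 89.9]
force: [0.5, -0.4, -0.2]
gripper_width: 62.2
grip_force: 0.0
```

```bash
cat > look.py <<'E'
from h import *
o=env.observe();print(o["clock"].round(2),o["tool_pos"].round(1),o["ee_rot"].round(1),o["gripper_width"].round(1))
for n in("scene","top"):
    c=cams.read_camera(n);np.savez(f"{n}1.npz",**c)
    for j in jars(c,25):
        if 350<j[1][0]<640 and -340<j[1][1]<400:print(n,j)
E
python3 look.py
python3 - <<'E'
from h import *
a=np.load("scene1.npz")["img"][190:340,230:430];cv2.imwrite("pics/s1.png",cv2.resize(a,None,fx=4,fy=4,interpolation=2))
E
```

```text
Traceback (most recent call last):
  File "look.py", line 2, in <module>
    o=env.observe();print(o["clock"].round(2),o["tool_pos"].round(1),o["ee_rot"].round(1),o["gripper_width"].round(1))
                          ^^^^^^^^^^^^^^^^
AttributeError: 'float' object has no attribute 'round'
Traceback (most recent call last):
FileNotFoundError: [Errno 2] No such file or directory: 'scene1.npz'
```

```bash
sed -i '2s/.*/o=env.observe();print(o["clock"],*[np.round(o[k],1) for k in("tool_pos","ee_rot","gripper_width")])/' look.py
python3 look.py
python3 - <<'E'
from h import *
a=np.load("scene1.npz")["img"][190:340,230:430];cv2.imwrite("pics/s1.png",cv2.resize(a,None,fx=4,fy=4,interpolation=2))
E
```

```text
6.7667 [434.8 -52.9 163.8] [-180.    -0.    89.9] 62.2
scene (array([317., 233.]), array([434.5, 127.3,  46.5]), array([434.8, 127.9,  46.4]), np.float64(47.2), np.int32(137))
scene (array([343., 261.]), array([436.4, 232. ,  47. ]), array([436.8, 232.3,  46.6]), np.float64(47.7), np.int32(156))
scene (array([305., 275.]), array([528.4, 223.7,  46.3]), array([529.5, 224.9,  46.5]), np.float64(47.5), np.int32(168))
scene (array([374., 296.]), array([435.1, 338.3,  47.1]), array([436.1, 338.6,  46.7]), np.float64(47.8), np.int32(205))
scene (array([329., 310.]), array([534.4, 322.7,  46.6]), array([534.4, 323.4,  46.4]), np.float64(47.4), np.int32(218))
top (array([413., 188.]), array([ 552.4, -326.2,   46.4]), array([ 546.8, -327. ,   46.2]), np.float64(46.5), np.int32(125))
top (array([167., 195.]), array([531.9, 321.9,  48.8]), array([533. , 323.2,  47.7]), np.float64(49.1), np.int32(142))
top (array([204., 197.]), array([526.2, 222.8,  48.3]), array([526.7, 223.5,  47.4]), np.float64(48.8), np.int32(132))
top (array([200., 231.]), array([434.7, 229. ,  48.9]), array([435.1, 229.5,  47.5]), np.float64(49.0), np.int32(141))
top (array([159., 232.]), array([433.6, 336.8,  48.4]), array([434. , 336.9,  47.5]), np.float64(48.7), np.int32(142))
top (array([240., 232.]), array([431.9, 127.6,  48.5]), array([431.3, 126.9,  47.6]), np.float64(49.1), np.int32(139))
```

View pics/s1.png

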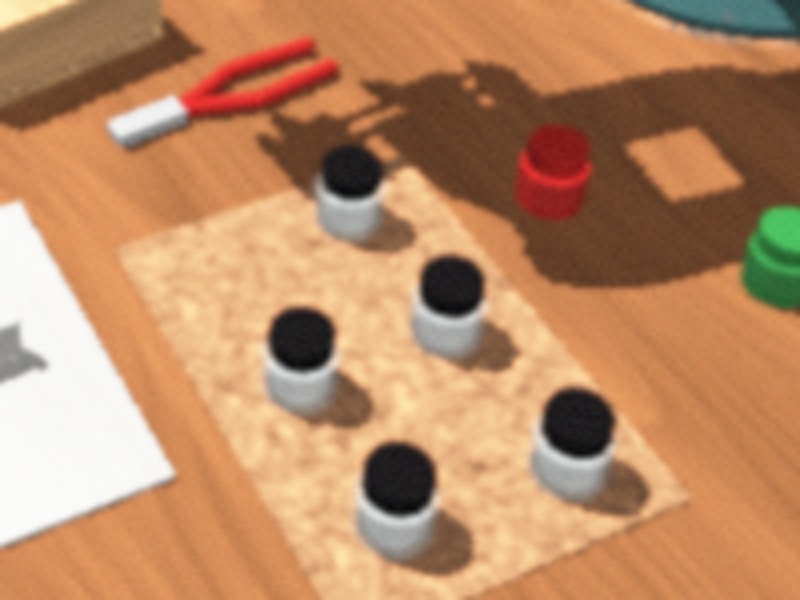

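All five jars now show no brass and their tops are at about 48 mm. Now jar D (527.5, 223.5).

step_arm(
  deltas=[0.0346,0.0116,0,0,0,0,0.3,0.0346,0.0116,0,0,0,0,0.3,0.0346,0.0116,0,0,0,0,0.3,0.0346,0.0116,0,0,0,0,0.3,0.0346,0.0116,0,0,0,0,0.3,0.0346,0.0116,0,0,0,0,0.3,0.0346,0.0116,0,0,0,0,0.3,0.0346,0.0116,0,0,0,0,0.3,0,0,0.035,0,0,0,0.3,0,0,0.035,0,0,0,0.3,0,0,0.03,0,0,0,0.3,0,0,0.02,0,0,0,0.3,0,0,0.02,0,0,0,0.3,0,0,0.016,0,0,0,0.3,0,0,0,0,0,0,0.3],
)

```text
clock: 8.12
tool_pos: [525.8, 225.4, 4.8]
ee_rot: [-179.8, 0.1, 90.1]
force: [-0.3, -0.2, 0.1]
gripper_width: 64.7
grip_force: 0.0
```

step_arm(
  deltas=[0,0,0,0,0,0,1,0,0,0,0,0,0,1,0,0,0,0,0,0,1,0,0,0,0,0,0,1,0,0,0,0,0,0,1],
)

```text
clock: 8.53
tool_pos: [528.0, 224.6, 8.7]
ee_rot: [179.9, -0.0, 90.0]
force: [-1.1, 1.4, 6.0]
gripper_width: 41.3
grip_force: 30.0
```

step_arm(
  deltas=[0,0,-0.01,0,0,0,1,0,0,-0.035,0,0,0,1,0,0,-0.035,0,0,0,1,0,0,-0.035,0,0,0,1,0,0,-0.035,0,0,0,1,-0.0341,0.0009,0,0,0,0,1,-0.0341,0.0009,0,0,0,0,1,-0.0341,0.0009,0,0,0,0,1,-0.0341,0.0009,0,0,0,0,1,-0.0341,0.0009,0,0,0,0,1,-0.0341,0.0009,0,0,0,0,1,-0.0341,0.0009,0,0,0,0,1,-0.0341,0.0009,0,0,0,0,1,-0.0341,0.0009,0,0,0,0,1,-0.0341,0.0009,0,0,0,0,1,-0.0341,0.0009,0,0,0,0,1,-0.0341,0.0009,0,0,0,0,1,-0.0341,0.0009,0,0,0,0,1,-0.0341,0.0009,0,0,0,0,1,-0.0341,0.0009,0,0,0,0,1],
)

```text
clock: 10.2
tool_pos: [540.7, -289.1, 158.6]
ee_rot: [180.0, 0.0, 90.0]
force: [0.2, -0.1, -0.8]
gripper_width: 41.9
grip_force: 30.0
```

step_arm(
  deltas=[0,0,0,0,0,0,1,0,0,0,0,0,0,1,0,0,0,0,0,0,1],
)

```text
clock: 10.45
tool_pos: [540.9, -287.1, 158.0]
ee_rot: [-180.0, -0.0, 90.0]
force: [0.2, 0.9, -0.2]
gripper_width: 41.1
grip_force: 30.0
```

step_arm(
  deltas=[0,0,0.035,0,0,0,1,0,0,0.035,0,0,0,1,0,0,0.035,0,0,0,1,0,0,0.02,0,0,0,1,0,0,0.01,0,0,0,1,0,0,0.005,0,0,0,1,0,0,0.003,0,0,0,1,0,0,0.002,0,0,0,1,0,0,0.001,0,0,0,1,0,0,0,0,0,0,1],
)

```text
clock: 11.28
tool_pos: [541.6, -287.5, 12.7]
ee_rot: [179.9, 0.0, 90.0]
force: [-0.6, 0.7, -0.5]
gripper_width: 41.6
grip_force: 30.0
```

step_arm(
  deltas=[0,0,0.001,0,0,0,1,0,0,0,0,0,0,0.35,0,0,0,0,0,0,0.35,0,0,0,0,0,0,0.35,0,0,0,0,0,0,0.35,0,0,-0.02,0,0,0,0.35,0,0,-0.04,0,0,0,0.35,0,0,-0.04,0,0,0,0.35,0,0,-0.04,0,0,0,0.35,0,0,0,0,0,0,0.3],
)

```text
clock: 12.12
tool_pos: [543.3, -288.6, 159.6]
ee_rot: [179.5, 0.3, 90.0]
force: [1.1, -0.2, 1.3]
gripper_width: 63.4
grip_force: 0.0
```

step_arm(
  deltas=[0.0382,-0.0005,0,0,0,0,0.3,0.0382,-0.0005,0,0,0,0,0.3,0.0382,-0.0005,0,0,0,0,0.3,0.0382,-0.0005,0,0,0,0,0.3,0.0382,-0.0005,0,0,0,0,0.3,0.0382,-0.0005,0,0,0,0,0.3,0.0382,-0.0005,0,0,0,0,0.3,0.0382,-0.0005,0,0,0,0,0.3,0.0382,-0.0005,0,0,0,0,0.3,0.0382,-0.0005,0,0,0,0,0.3,0.0382,-0.0005,0,0,0,0,0.3,0.0382,-0.0005,0,0,0,0,0.3,0.0382,-0.0005,0,0,0,0,0.3,0.0382,-0.0005,0,0,0,0,0.3,0.0382,-0.0005,0,0,0,0,0.3,0.0382,-0.0005,0,0,0,0,0.3,0,0,0,0,0,0,0.3,0,0,0,0,0,0,0.3],
)

```text
clock: 13.62
tool_pos: [532.6, 325.4, 149.9]
ee_rot: [-180.0, 0.0, 90.1]
force: [0.2, -1.2, -0.1]
gripper_width: 64.9
grip_force: 0.0
```

```bash
python3 look.py
```

```text
13.6167 [532.6 325.4 149.9] [-180.     0.    90.1] 64.9
scene (array([211., 161.]), array([ 542. , -285.8,   49.3]), array([ 541.1, -285. ,   49.5]), np.float64(50.4), np.int32(71))
scene (array([342., 261.]), array([436. , 231.8,  47. ]), array([436.7, 231.5,  46.7]), np.float64(47.6), np.int32(155))
scene (array([374., 296.]), array([436.2, 338.9,  47.1]), array([436.3, 338.5,  46.5]), np.float64(47.5), np.int32(203))
scene (array([329., 310.]), array([534.5, 323.9,  46.9]), array([534.6, 323.7,  46.7]), np.float64(47.7), np.int32(217))
top (array([413., 188.]), array([ 549.7, -326.4,   46.3]), array([ 547.2, -327.1,   46.1]), np.float64(46.4), np.int32(119))
top (array([398., 191.]), array([ 541.4, -288. ,   51.5]), array([ 541.2, -288.1,   50.3]), np.float64(52.0), np.int32(147))
top (array([200., 231.]), array([434.9, 229.7,  48.4]), array([433.6, 229.9,  47.2]), np.float64(48.6), np.int32(143))
top (array([240., 232.]), array([432.2, 127.4,  48. ]), array([432.6, 126.4,  47.3]), np.float64(48.8), np.int32(139))
```

Jar D stands in the tray. Now take jar E.

step_arm(
  deltas=[-0.001,0,0.035,0,0,0,0.3,0,0,0.035,0,0,0,0.3,0,0,0.03,0,0,0,0.3,0,0,0.02,0,0,0,0.3,0,0,0.015,0,0,0,0.3,0,0,0.007,0,0,0,0.3,0,0,0,0,0,0,0.3,0,0,0,0,0,0,1,0,0,0,0,0,0,1,0,0,0,0,0,0,1,0,0,0,0,0,0,1,0,0,0,0,0,0,1],
)

```text
clock: 14.72
tool_pos: [533.6, 323.1, 9.7]
ee_rot: [179.9, -0.0, 90.0]
force: [0.5, -1.5, 4.9]
gripper_width: 41.6
grip_force: 30.0
```

step_arm(
  deltas=[0,0,-0.01,0,0,0,1,0,0,-0.035,0,0,0,1,0,0,-0.035,0,0,0,1,0,0,-0.035,0,0,0,1,0,0,-0.035,0,0,0,1,-0.03475,-0.0009,0,0,0,0,1,-0.03475,-0.0009,0,0,0,0,1,-0.03475,-0.0009,0,0,0,0,1,-0.03475,-0.0009,0,0,0,0,1,-0.03475,-0.0009,0,0,0,0,1,-0.03475,-0.0009,0,0,0,0,1,-0.03475,-0.0009,0,0,0,0,1,-0.03475,-0.0009,0,0,0,0,1,-0.03475,-0.0009,0,0,0,0,1,-0.03475,-0.0009,0,0,0,0,1,-0.03475,-0.0009,0,0,0,0,1,-0.03475,-0.0009,0,0,0,0,1,-0.03475,-0.0009,0,0,0,0,1,0,0,0,0,0,0,1,0,0,0,0,0,0,1],
)

```text
clock: 16.38
tool_pos: [521.1, -130.2, 159.1]
ee_rot: [-180.0, -0.0, 89.8]
force: [0.2, 0.2, -1.1]
gripper_width: 41.6
grip_force: 30.0
```

step_arm(
  deltas=[0,0,0.035,0,0,0,1,0,0,0.035,0,0,0,1,0,0,0.035,0,0,0,1,0,0,0.02,0,0,0,1,0,0,0.01,0,0,0,1,0,0,0.005,0,0,0,1,0,0,0.003,0,0,0,1,0,0,0.002,0,0,0,1,0,0,0.0,0,0,0,1,0,0,0,0,0,0,1],
)

```text
clock: 17.22
tool_pos: [522.0, -128.9, 14.8]
ee_rot: [179.9, 0.0, 90.0]
force: [0.5, 0.3, -1.3]
gripper_width: 41.6
grip_force: 30.0
```

step_arm(
  deltas=[0,0,0.001,0,0,0,1,0,0,0.001,0,0,0,1,0,0,0,0,0,0,0.35,0,0,0,0,0,0,0.35,0,0,0,0,0,0,0.35,0,0,0,0,0,0,0.35,0,0,-0.02,0,0,0,0.35,0,0,-0.04,0,0,0,0.35,0,0,-0.04,0,0,0,0.35,0,0,-0.04,0,0,0,0.35,0.032,0.0185,0,0,0,0,0.6,0.032,0.0185,0,0,0,0,0.6,0.032,0.0185,0,0,0,0,0.6,0.032,0.0185,0,0,0,0,0.6,0.032,0.0185,0,0,0,0,0.6,0.032,0.0185,0,0,0,0,0.6,0.032,0.0185,0,0,0,0,0.6,0.032,0.0185,0,0,0,0,0.6],
)

```text
clock: 18.72
tool_pos: [670.1, 129.0, 151.5]
ee_rot: [-180.0, 0.0, 90.0]
force: [1.1, 0.1, 0.5]
gripper_width: 37.4
grip_force: 0.0
```

step_arm(
  deltas=[0,0,0,0,0,-6.71,0.6,0,0,0,0,0,-6.71,0.6,0,0,0,0,0,-6.71,0.6,0,0,0,0,0,-6.71,0.6,0,0,0,0,0,-6.71,0.6,0,0,0,0,0,-6.71,0.6,0,0,0,0,0,-6.71,0.6,0,0,0,0,0,-6.71,0.6,0,0,0,0,0,-6.71,0.6,0,0,0,0,0,-6.71,0.6,0,0,0,0,0,-6.71,0.6,0,0,0,0,0,-6.71,0.6,0,0,0,0,0,-6.71,0.6,0,0,0,0,0,0,0.6,0,0,0,0,0,0,0.6],
)

```text
clock: 19.97
tool_pos: [669.4, 127.1, 151.5]
ee_rot: [-180.0, -0.0, 177.0]
force: [0.3, -0.1, -0.2]
gripper_width: 37.1
grip_force: 0.0
```

```bash
python3 look.py
python3 - <<'E'
from h import *
for n in("scene","top"):
    P=cloud(dict(np.load(n+"1.npz")));z=P[...,2]
    t=(z>22)&(z<45)&(P[...,0]>600)&(P[...,0]<720)&(P[...,1]>60)&(P[...,1]<200);print("tab",t.sum(),t.any()and (P[t].mean(0),rect(t,P)))
E
```

```text
19.9667 [669.4 127.1 151.5] [-180.   -0.  177.] 37.1
scene (array([240., 186.]), array([ 521.8, -126.1,   49.9]), array([ 520.8, -125.7,   49.9]), np.float64(51.1), np.int32(48))
scene (array([317., 233.]), array([434.4, 129.2,  47.5]), array([435.1, 129.3,  46.5]), np.float64(47.7), np.int32(120))
scene (array([343., 261.]), array([436.1, 231.8,  46.3]), array([436.6, 231.7,  46.5]), np.float64(47.5), np.int32(159))
scene (array([374., 295.]), array([435.2, 337.6,  47.3]), array([435.5, 338. ,  46.7]), np.float64(47.8), np.int32(223))
top (array([398., 191.]), array([ 541.2, -288.2,   51.4]), array([ 540.8, -287.9,   50.1]), np.float64(51.4), np.int32(141))
top (array([338., 198.]), array([ 519.1, -128.7,   51.8]), array([ 520.3, -128.3,   50.7]), np.float64(51.9), np.int32(130))
top (array([196., 231.]), array([436.2, 242.1,  47.5]), array([435.5, 241. ,  47.2]), np.float64(48.6), np.int32(39))
top (array([159., 232.]), array([433.5, 336.5,  48.5]), array([434.1, 337.2,  47.7]), np.float64(49.0), np.int32(143))
tab 128 (array([669.42689911, 128.06627996,  29.64183157]), ((668.9166870117188, 126.84358978271484), (11.647263526916504, 39.86874771118164), 89.43941497802734))
tab 0 False
```

step_arm(
  deltas=[0,0,0.035,0,0,0,0.6,0,0,0.035,0,0,0,0.6,0,0,0.03,0,0,0,0.6,0,0,0.02,0,0,0,0.6,0,0,0.015,0,0,0,0.6,0,0,0.005,0,0,0,0.6,0,0,0.003,0,0,0,0.6,0,0,0,0,0,0,1,0,0,0,0,0,0,1,0,0,0,0,0,0,1,0,0,0,0,0,0,1,0,0,0,0,0,0,1],
)

```text
clock: 21.07
tool_pos: [669.8, 127.3, 9.5]
ee_rot: [180.0, 0.1, 177.2]
force: [-0.8, -1.5, 4.0]
gripper_width: 9.7
grip_force: 30.0
```

step_arm(
  deltas=[0,0,-0.01,0,0,0,1,0,0,-0.03,0,0,0,1,0,0,-0.035,0,0,0,1,0,0,-0.035,0,0,0,1,0,0,-0.03,0,0,0,1,0,0,0,0,0,-5,1,0,0,0,0,0,-5,1,0.0179,-0.0315,0,0,0,0,1,0.0179,-0.0315,0,0,0,0,1,0.0179,-0.0315,0,0,0,0,1,0.0179,-0.0315,0,0,0,0,1,0.0179,-0.0315,0,0,0,0,1,0.0179,-0.0315,0,0,0,0,1,0.0179,-0.0315,0,0,0,0,1,0.0179,-0.0315,0,0,0,0,1,0.0179,-0.0315,0,0,0,0,1,0.0179,-0.0315,0,0,0,0,1,0,0,0,0,0,0,1,0,0,0,0,0,0,1,0,0,0,0,0,0,1],
)

```text
clock: 22.73
tool_pos: [531.5, -207.6, 149.1]
ee_rot: [180.0, 0.0, -172.8]
force: [-0.4, -0.1, -3.0]
gripper_width: 9.6
grip_force: 30.0
```

```bash
python3 look.py
python3 - <<'E'
from h import *
a=np.load("scene1.npz")["img"][90:240,130:330];b=np.load("top1.npz")["img"][140:240,300:430]
cv2.imwrite("pics/s2.png",np.hstack([cv2.resize(a,(400,300)),cv2.resize(b,(390,300))]))
for n in("scene","top"):
    m,P=sep(dict(np.load(n+"1.npz")),120,160,380,700,-380,-40);print(m.sum(),m.any()and(rect(m,P),np.median(P[m][:,2])))
E
```

```text
22.7333 [ 531.5 -207.6  149.1] [ 180.     0.  -172.8] 9.6
scene (array([209., 162.]), array([ 550.4, -284.1,   48.6]), array([ 550.5, -282.2,   48.6]), np.float64(49.4), np.int32(27))
scene (array([239., 186.]), array([ 521.6, -128.2,   49. ]), array([ 522.3, -127. ,   49.3]), np.float64(50.3), np.int32(85))
scene (array([317., 232.]), array([434. , 127.5,  46.8]), array([434.3, 127.3,  46.7]), np.float64(47.7), np.int32(139))
scene (array([343., 261.]), array([436.6, 232.4,  46.4]), array([436.8, 232. ,  46.5]), np.float64(47.4), np.int32(156))
scene (array([374., 296.]), array([436.3, 338.3,  46.7]), array([436.5, 338.6,  46.6]), np.float64(47.7), np.int32(204))
top (array([200., 231.]), array([434.9, 230.5,  48.4]), array([434.1, 230.2,  47.5]), np.float64(49.0), np.int32(140))
top (array([159., 232.]), array([432.5, 336. ,  48.8]), array([433.8, 336.6,  47.5]), np.float64(48.7), np.int32(139))
top (array([240., 232.]), array([431.9, 127.5,  48.8]), array([432. , 126.3,  47.8]), np.float64(49.3), np.int32(136))
1733 (((531.3037719726562, -208.27267456054688), (122.46675872802734, 229.25599670410156), 6.767303466796875), np.float64(142.30390262252524))
885 (((532.525390625, -194.49032592773438), (116.04454803466797, 203.19442749023438), 5.40927791595459), np.float64(141.73012730641994))
```

View pics/s2.png

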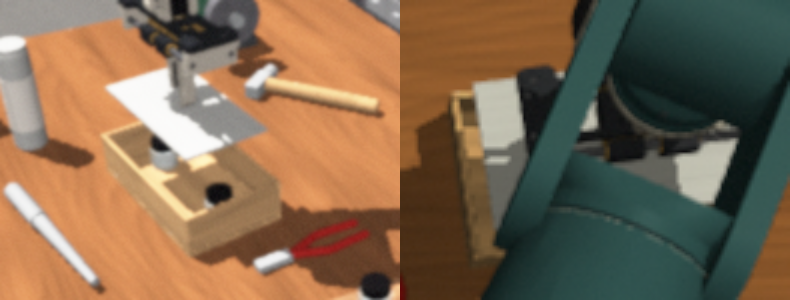

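The left half shows the sheet held level over the tray with both jars below. In the scene camera the sheet is at (531.3, -208.3, 6.77°) and the tray at (532.1, -208.5, 6.77°), so they are aligned. Lowering.

step_arm(
  deltas=[0,0,0.025,0,0,0,1,0,0,0.025,0,0,0,1,0,0,0.01,0,0,0,1,0,0,0.006,0,0,0,1,0,0,0.006,0,0,0,1,0,0,0.006,0,0,0,1,0,0,0.004,0,0,0,1,0,0,0.003,0,0,0,1,0,0,0.002,0,0,0,1,0,0,0,0,0,0,1],
)

```text
clock: 23.67
tool_pos: [531.5, -207.9, 61.6]
ee_rot: [180.0, -0.0, -172.8]
force: [0.2, -1.0, -2.7]
gripper_width: 10.2
grip_force: 30.0
```

step_arm(
  deltas=[0,0,0.001,0,0,0,1,0,0,0.0005,0,0,0,1,0,0,0,0,0,0,1],
)

```text
clock: 23.92
tool_pos: [531.6, -208.0, 60.5]
ee_rot: [-180.0, 0.0, -172.8]
force: [-0.0, -0.9, -0.1]
gripper_width: 10.0
grip_force: 30.0
```

Contact: the load is off. Release, rise, and turn back to yaw 90.

step_arm(
  deltas=[0,0,0,0,0,0,0.6,0,0,0,0,0,0,0.6,0,0,0,0,0,0,0.6,0,0,-0.01,0,0,0,0.6,0,0,-0.035,0,0,0,0.6,0,0,-0.035,0,0,0,0.4,0,0,-0.03,0,0,0,0.4],
)

```text
clock: 24.5
tool_pos: [531.4, -207.8, 173.1]
ee_rot: [-180.0, 0.0, -172.8]
force: [-0.1, -1.3, 0.4]
gripper_width: 46.2
grip_force: 0.0
```

step_arm(
  deltas=[0,0,0,0,0,6.48,0.3,0,0,0,0,0,6.48,0.3,0,0,0,0,0,6.48,0.3,0,0,0,0,0,6.48,0.3,0,0,0,0,0,6.48,0.3,0,0,0,0,0,6.48,0.3,0,0,0,0,0,6.48,0.3,0,0,0,0,0,6.48,0.3,0,0,0,0,0,6.48,0.3,0,0,0,0,0,6.48,0.3,0,0,0,0,0,6.48,0.3,0,0,0,0,0,6.48,0.3,0,0,0,0,0,6.48,0.3,0,0,0,0,0,6.48,0.3,0,0,0,0,0,6.48,0.3,0.02,-0.0195,0,0,0,0,0.3,0.02,-0.0195,0,0,0,0,0.3,0.02,-0.0195,0,0,0,0,0.3,0.02,-0.0195,0,0,0,0,0.3,0.02,-0.0195,0,0,0,0,0.3],
)

```text
clock: 26.17
tool_pos: [432.9, -107.1, 170.8]
ee_rot: [180.0, 0.0, 90.0]
force: [-0.1, -0.6, 0.4]
gripper_width: 65.3
grip_force: 0.0
```

step_arm(
  deltas=[0.035,0,0,0,0,0,0.3,0.035,0,0,0,0,0,0.3,0.035,0,0,0,0,0,0.3,0.035,0,0,0,0,0,0.3,0.035,0,0,0,0,0,0.3,0.035,0,0,0,0,0,0.3,0,0,0,0,0,0,0.3,0,0,0,0,0,0,0.3],
)

```text
clock: 26.83
tool_pos: [433.6, 103.6, 170.9]
ee_rot: [180.0, -0.0, 90.2]
force: [0.5, -0.9, -0.0]
gripper_width: 65.5
grip_force: 0.0
```

```bash
python3 look.py
python3 - <<'E'
from h import *
for n in("scene","top"):
    m,P=sep(dict(np.load(n+"1.npz")),45,62,380,700,-380,-40);print(m.sum(),m.any()and(rect(m,P),np.median(P[m][:,2])))
    q=P[m];A=np.c_[q[:,:2]-q[:,:2].mean(0),np.ones(len(q))];print("tilt",np.linalg.lstsq(A,q[:,2],rcond=None)[0])
a=np.load("scene1.npz")["img"][90:240,130:330];b=np.load("top1.npz")["img"][140:240,300:430]
cv2.imwrite("pics/s3.png",np.hstack([cv2.resize(a,(400,300)),cv2.resize(b,(390,300))]))
E
```

```text
26.8333 [433.6 103.6 170.9] [180.   -0.   90.2] 65.5
scene (array([317., 233.]), array([434.7, 127.5,  46.8]), array([435.2, 129.2,  46.5]), np.float64(47.5), np.int32(120))
scene (array([343., 261.]), array([436. , 231.6,  46.5]), array([436. , 231.9,  46.6]), np.float64(47.6), np.int32(166))
scene (array([374., 295.]), array([435.7, 338.4,  46.4]), array([436. , 338.6,  46.5]), np.float64(47.6), np.int32(203))
top (array([413., 188.]), array([ 547.4, -327. ,   46.8]), array([ 548.2, -327. ,   46.6]), np.float64(46.9), np.int32(105))
top (array([159., 232.]), array([433.4, 336.6,  49. ]), array([432.9, 336.7,  47.4]), np.float64(49.0), np.int32(142))
1852 (((530.6654663085938, -209.77049255371094), (123.47662353515625, 246.03469848632812), 7.002686977386475), np.float64(53.68294158720266))
tilt [-2.96670061e-03  2.47131973e-03  5.37206770e+01]
3786 (((533.4815673828125, -208.02569580078125), (122.99317932128906, 226.16366577148438), 7.411798477172852), np.float64(53.18587983035229))
tilt [2.72843099e-03 1.27478259e-03 5.32035060e+01]
```

View pics/s3.png

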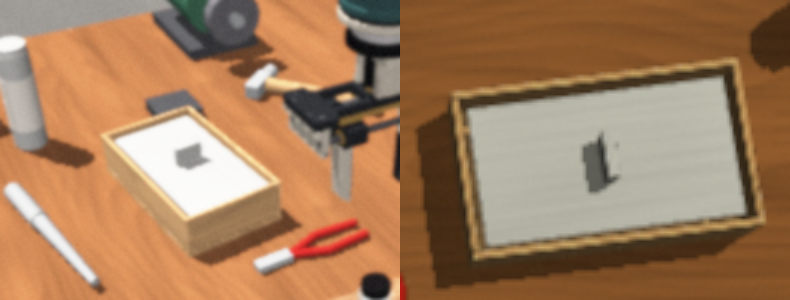

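The sheet lies level in the tray, tab up. Its slope is under 0.003 and it sits even inside the walls. Now jar C.

step_arm(
  deltas=[0.024,0,0,0,0,0,0.3,0,0,0.035,0,0,0,0.3,0,0,0.035,0,0,0,0.3,0,0,0.035,0,0,0,0.3,0,0,0.025,0,0,0,0.3,0,0,0.02,0,0,0,0.3,0,0,0.011,0,0,0,0.3,0,0,0,0,0,0,0.3,0,0,0,0,0,0,1,0,0,0,0,0,0,1,0,0,0,0,0,0,1,0,0,0,0,0,0,1,0,0,0,0,0,0,1],
)

```text
clock: 28.02
tool_pos: [434.4, 126.2, 10.3]
ee_rot: [179.9, -0.0, 90.0]
force: [-1.4, -1.7, 6.8]
gripper_width: 41.4
grip_force: 30.0
```

step_arm(
  deltas=[0,0,-0.01,0,0,0,1,0,0,-0.035,0,0,0,1,0,0,-0.035,0,0,0,1,0,0,-0.035,0,0,0,1,0,0,-0.035,0,0,0,1,-0.03405,0.0089,0,0,0,0,1,-0.03405,0.0089,0,0,0,0,1,-0.03405,0.0089,0,0,0,0,1,-0.03405,0.0089,0,0,0,0,1,-0.03405,0.0089,0,0,0,0,1,-0.03405,0.0089,0,0,0,0,1,-0.03405,0.0089,0,0,0,0,1,-0.03405,0.0089,0,0,0,0,1,-0.03405,0.0089,0,0,0,0,1,-0.03405,0.0089,0,0,0,0,1,-0.03405,0.0089,0,0,0,0,1,-0.03405,0.0089,0,0,0,0,1,0,0,0,0,0,0,1,0,0,0,0,0,0,1],
)

```text
clock: 29.6
tool_pos: [540.7, -283.6, 159.2]
ee_rot: [-180.0, -0.0, 89.9]
force: [-0.5, 0.8, -0.7]
gripper_width: 41.4
grip_force: 30.0
```

step_arm(
  deltas=[0,0,0.03,0,0,0,1,0,0,0.03,0,0,0,1,0,0,0.015,0,0,0,1,0,0,0.01,0,0,0,1,0,0,0.005,0,0,0,1,0,0,0.003,0,0,0,1,0,0,0.002,0,0,0,1,0,0,0.0,0,0,0,1,0,0,0,0,0,0,1],
)

```text
clock: 30.35
tool_pos: [541.2, -282.5, 65.1]
ee_rot: [179.9, 0.0, 90.0]
force: [0.1, -0.5, -0.9]
gripper_width: 41.7
grip_force: 30.0
```

Lower 2.5 mm, release, rise and return towards jar B.

step_arm(
  deltas=[0,0,0.0015,0,0,0,1,0,0,0.001,0,0,0,1,0,0,0,0,0,0,1,0,0,0,0,0,0,0.35,0,0,0,0,0,0,0.35,0,0,0,0,0,0,0.35,0,0,0,0,0,0,0.35,0,0,-0.02,0,0,0,0.35,0,0,-0.035,0,0,0,0.35,0,0,-0.045,0,0,0,0.35],
)

```text
clock: 31.18
tool_pos: [539.8, -281.8, 157.2]
ee_rot: [-179.8, -0.1, 90.0]
force: [-0.1, -0.3, 0.3]
gripper_width: 60.2
grip_force: 0.0
```

step_arm(
  deltas=[0.035,-0.0075,0,0,0,0,0.3,0.035,-0.0075,0,0,0,0,0.3,0.035,-0.0075,0,0,0,0,0.3,0.035,-0.0075,0,0,0,0,0.3,0.035,-0.0075,0,0,0,0,0.3,0.035,-0.0075,0,0,0,0,0.3,0.035,-0.0075,0,0,0,0,0.3,0.035,-0.0075,0,0,0,0,0.3,0.035,-0.0075,0,0,0,0,0.3,0.035,-0.0075,0,0,0,0,0.3,0.035,-0.0075,0,0,0,0,0.3,0.035,-0.0075,0,0,0,0,0.3,0.035,-0.0075,0,0,0,0,0.3,0.035,-0.0075,0,0,0,0,0.3,0,0,0,0,0,0,0.3,0,0,0,0,0,0,0.3],
)

```text
clock: 32.52
tool_pos: [435.0, 208.9, 158.2]
ee_rot: [-180.0, 0.0, 90.2]
force: [-0.0, -0.8, 0.1]
gripper_width: 64.6
grip_force: 0.0
```

```bash
python3 look.py
```

```text
32.5167 [435.  208.9 158.2] [-180.     0.    90.2] 64.6
scene (array([210., 147.]), array([ 540.8, -278.6,   97.9]), array([ 540.9, -277.9,   98.3]), np.float64(99.3), np.int32(73))
scene (array([343., 261.]), array([436.4, 232.7,  47. ]), array([437. , 232.3,  46.6]), np.float64(47.5), np.int32(155))
scene (array([374., 295.]), array([435.2, 337.6,  46.8]), array([435.9, 337.9,  46.6]), np.float64(47.7), np.int32(223))
top (array([413., 188.]), array([ 552.3, -326.1,   47. ]), array([ 552.6, -326.4,   46.5]), np.float64(47.0), np.int32(104))
top (array([400., 187.]), array([ 539.1, -279.7,   99.7]), array([ 539.9, -279.9,   98.8]), np.float64(100.1), np.int32(149))
```

step_arm(
  deltas=[0.0215,0,0,0,0,0,0.3,0,0,0.035,0,0,0,0.3,0,0,0.035,0,0,0,0.3,0,0,0.035,0,0,0,0.3,0,0,0.02,0,0,0,0.3,0,0,0.015,0,0,0,0.3,0,0,0.009,0,0,0,0.3,0,0,0,0,0,0,0.3,0,0,0,0,0,0,1,0,0,0,0,0,0,1,0,0,0,0,0,0,1,0,0,0,0,0,0,1,0,0,0,0,0,0,1],
)

```text
clock: 33.7
tool_pos: [436.0, 229.2, 10.2]
ee_rot: [179.9, -0.0, 90.0]
force: [-0.4, -1.1, 6.1]
gripper_width: 41.5
grip_force: 30.0
```

step_arm(
  deltas=[0,0,-0.01,0,0,0,1,0,0,-0.035,0,0,0,1,0,0,-0.035,0,0,0,1,0,0,-0.035,0,0,0,1,0,0,-0.035,0,0,0,1,-0.035,0.0085,0,0,0,0,1,-0.035,0.0085,0,0,0,0,1,-0.035,0.0085,0,0,0,0,1,-0.035,0.0085,0,0,0,0,1,-0.035,0.0085,0,0,0,0,1,-0.035,0.0085,0,0,0,0,1,-0.035,0.0085,0,0,0,0,1,-0.035,0.0085,0,0,0,0,1,-0.035,0.0085,0,0,0,0,1,-0.035,0.0085,0,0,0,0,1,0,0,0,0,0,0,1,0,0,0,0,0,0,1],
)

```text
clock: 35.12
tool_pos: [520.6, -122.3, 159.6]
ee_rot: [-180.0, -0.0, 89.9]
force: [0.1, 0.8, -1.6]
gripper_width: 41.4
grip_force: 30.0
```

step_arm(
  deltas=[0,0,0.03,0,0,0,1,0,0,0.03,0,0,0,1,0,0,0.015,0,0,0,1,0,0,0.01,0,0,0,1,0,0,0.005,0,0,0,1,0,0,0.003,0,0,0,1,0,0,0.002,0,0,0,1,0,0,0.0,0,0,0,1,0,0,0,0,0,0,1],
)

```text
clock: 35.87
tool_pos: [521.1, -121.0, 65.2]
ee_rot: [179.9, 0.0, 90.0]
force: [-0.3, 0.9, -0.5]
gripper_width: 41.4
grip_force: 30.0
```

step_arm(
  deltas=[0,0,0.0015,0,0,0,1,0,0,0.001,0,0,0,1,0,0,0,0,0,0,1,0,0,0,0,0,0,0.35,0,0,0,0,0,0,0.35,0,0,0,0,0,0,0.35,0,0,0,0,0,0,0.35,0,0,-0.02,0,0,0,0.35,0,0,-0.035,0,0,0,0.35,0,0,-0.045,0,0,0,0.35],
)

```text
clock: 36.7
tool_pos: [519.6, -120.6, 157.6]
ee_rot: [-179.8, -0.1, 90.0]
force: [0.9, 0.0, 0.0]
gripper_width: 60.1
grip_force: 0.0
```

step_arm(
  deltas=[0.0345,-0.0066,0,0,0,0,0.3,0.0345,-0.0066,0,0,0,0,0.3,0.0345,-0.0066,0,0,0,0,0.3,0.0345,-0.0066,0,0,0,0,0.3,0.0345,-0.0066,0,0,0,0,0.3,0.0345,-0.0066,0,0,0,0,0.3,0.0345,-0.0066,0,0,0,0,0.3,0.0345,-0.0066,0,0,0,0,0.3,0.0345,-0.0066,0,0,0,0,0.3,0.0345,-0.0066,0,0,0,0,0.3,0.0345,-0.0066,0,0,0,0,0.3,0.0345,-0.0066,0,0,0,0,0.3,0.0345,-0.0066,0,0,0,0,0.3,0,0,0,0,0,0,0.3,0,0,0,0,0,0,0.3],
)

```text
clock: 37.95
tool_pos: [434.1, 328.8, 158.1]
ee_rot: [-180.0, 0.0, 90.2]
force: [-0.1, -0.0, -0.4]
gripper_width: 65.2
grip_force: 0.0
```

```bash
python3 look.py
```

```text
37.95 [434.1 328.8 158.1] [-180.     0.    90.2] 65.2
scene (array([210., 147.]), array([ 541.3, -279. ,   98.2]), array([ 541.8, -278. ,   98.4]), np.float64(99.3), np.int32(74))
scene (array([240., 174.]), array([ 522.4, -114.7,   98.6]), array([ 522.3, -114.4,   98.2]), np.float64(99.4), np.int32(83))
scene (array([374., 296.]), array([435.7, 338.4,  46.2]), array([436.2, 338.6,  46.4]), np.float64(47.6), np.int32(205))
top (array([413., 187.]), array([ 548.5, -326.3,   46.1]), array([ 548.9, -326.9,   45.8]), np.float64(46.2), np.int32(108))
top (array([400., 187.]), array([ 538.8, -279.6,  100.6]), array([ 540.2, -280.1,   99.3]), np.float64(100.7), np.int32(151))
top (array([336., 195.]), array([ 518.8, -117.8,  101. ]), array([ 519.2, -118.7,   99.8]), np.float64(101.1), np.int32(147))
```

step_arm(
  deltas=[0.009,0.001,0,0,0,0,0.3,0,0,0.035,0,0,0,0.3,0,0,0.035,0,0,0,0.3,0,0,0.035,0,0,0,0.3,0,0,0.02,0,0,0,0.3,0,0,0.015,0,0,0,0.3,0,0,0.009,0,0,0,0.3,0,0,0,0,0,0,0.3,0,0,0,0,0,0,1,0,0,0,0,0,0,1,0,0,0,0,0,0,1,0,0,0,0,0,0,1,0,0,0,0,0,0,1],
)

```text
clock: 39.13
tool_pos: [436.1, 336.8, 10.5]
ee_rot: [179.9, -0.0, 90.0]
force: [-0.2, -0.2, 6.5]
gripper_width: 41.3
grip_force: 30.0
```

step_arm(
  deltas=[0,0,-0.01,0,0,0,1,0,0,-0.035,0,0,0,1,0,0,-0.035,0,0,0,1,0,0,-0.035,0,0,0,1,0,0,-0.035,0,0,0,1,-0.0338,0.0061,0,0,0,0,1,-0.0338,0.0061,0,0,0,0,1,-0.0338,0.0061,0,0,0,0,1,-0.0338,0.0061,0,0,0,0,1,-0.0338,0.0061,0,0,0,0,1,-0.0338,0.0061,0,0,0,0,1,-0.0338,0.0061,0,0,0,0,1,-0.0338,0.0061,0,0,0,0,1,-0.0338,0.0061,0,0,0,0,1,-0.0338,0.0061,0,0,0,0,1,-0.0338,0.0061,0,0,0,0,1,-0.0338,0.0061,0,0,0,0,1,-0.0338,0.0061,0,0,0,0,1,-0.0338,0.0061,0,0,0,0,1,-0.0338,0.0061,0,0,0,0,1],
)

```text
clock: 40.8
tool_pos: [527.3, -172.2, 160.4]
ee_rot: [180.0, 0.0, 90.0]
force: [0.4, 0.5, -0.9]
gripper_width: 41.5
grip_force: 30.0
```

step_arm(
  deltas=[0,0,0,0,0,0,1,0,0,0,0,0,0,1,0,0,0.03,0,0,0,1,0,0,0.02,0,0,0,1,0,0,0,0,0,0,1,0,0,0,0,0,0,1],
)

```text
clock: 41.3
tool_pos: [527.1, -169.5, 109.6]
ee_rot: [-179.9, -0.0, 90.1]
force: [1.0, 0.6, 0.7]
gripper_width: 41.8
grip_force: 30.0
```

step_arm(
  deltas=[0,0,0.02,0,0,0,1,0,0,0.015,0,0,0,1,0,0,0.005,0,0,0,1,0,0,0.003,0,0,0,1,0,0,0.002,0,0,0,1,0,0,0.001,0,0,0,1,0,0,0,0,0,0,1],
)

```text
clock: 41.88
tool_pos: [527.8, -170.5, 64.4]
ee_rot: [179.9, 0.0, 90.0]
force: [-0.7, -0.5, -1.5]
gripper_width: 41.2
grip_force: 30.0
```

step_arm(
  deltas=[0,0,0.001,0,0,0,1,0,0,0.001,0,0,0,1,0,0,0,0,0,0,1,0,0,0,0,0,0,0.35,0,0,0,0,0,0,0.35,0,0,0,0,0,0,0.35,0,0,0,0,0,0,0.35,0,0,-0.02,0,0,0,0.35,0,0,-0.035,0,0,0,0.35,0,0,-0.04,0,0,0,0.35,0,0,-0.04,0,0,0,0.35,0.035,-0.008,0,0,0,0,0.3,0.035,-0.008,0,0,0,0,0.3,0.035,-0.008,0,0,0,0,0.3,0.035,-0.008,0,0,0,0,0.3,0.035,-0.008,0,0,0,0,0.3,0.035,-0.008,0,0,0,0,0.3,0.035,-0.008,0,0,0,0,0.3,0,0,0,0,0,0,0.3,0,0,0,0,0,0,0.3],
)

```text
clock: 43.55
tool_pos: [471.0, 76.0, 196.6]
ee_rot: [180.0, -0.0, 90.2]
force: [-0.5, -0.4, -0.7]
gripper_width: 65.2
grip_force: 0.0
```

```bash
python3 look.py
python3 - <<'E'
from h import *
for n in("scene","top"):
    m,P=sep(dict(np.load(n+"1.npz")),45,62,380,700,-380,-40)
    q=P[m];A=np.c_[q[:,:2]-q[:,:2].mean(0),np.ones(len(q))];print("tilt",np.linalg.lstsq(A,q[:,2],rcond=None)[0])
a=np.load("scene1.npz")["img"][90:240,130:330];b=np.load("top1.npz")["img"][140:240,300:430]
cv2.imwrite("pics/s4.png",np.hstack([cv2.resize(a,(400,300)),cv2.resize(b,(390,300))]))
E
```

```text
43.55 [471.   76.  196.6] [180.   -0.   90.2] 65.2
scene (array([205., 150.]), array([ 559.8, -271. ,   98.2]), array([ 559.4, -269.7,   98.3]), np.float64(99.4), np.int32(74))
scene (array([235., 170.]), array([ 526.1, -140.1,   98.7]), array([ 526. , -137.5,   98.4]), np.float64(99.3), np.int32(171))
top (array([413., 187.]), array([ 551.1, -326.2,   47.2]), array([ 548.4, -326.8,   46.6]), np.float64(47.4), np.int32(93))
top (array([396., 180.]), array([ 558.9, -271.9,  100. ]), array([ 558.7, -271.1,   99.6]), np.float64(100.8), np.int32(150))
top (array([355., 192.]), array([ 526.2, -168.1,  100.2]), array([ 525.6, -167.9,   99.4]), np.float64(100.5), np.int32(150))
top (array([336., 195.]), array([ 518.9, -118.1,  100.4]), array([ 519.4, -118.2,   99.4]), np.float64(101.0), np.int32(146))
tilt [-1.80033008e-03  3.18095564e-03  5.39658345e+01]
tilt [-3.52412934e-04  4.00179576e-04  5.32680898e+01]
```

View pics/s4.png

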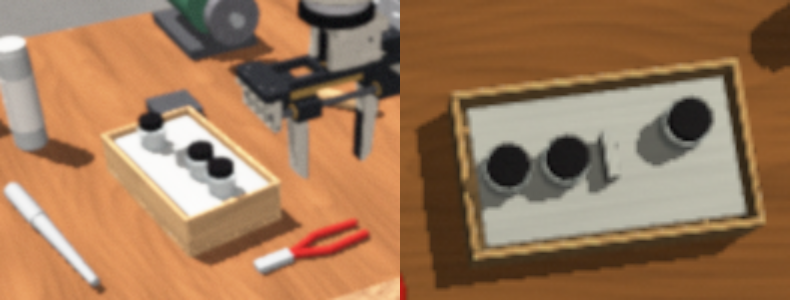

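All three jars stand upright on the sheet: their tops are at 100 mm, which is 55 + 45. Jar C was knocked about 20 mm aside but is still well on the sheet, and the sheet is level. Handing in.

```bash
python3 -c "
from cell import env
print(env.close_job())"
```

```text
the job is handed in; nothing more can be done
None
```

The job is handed in after about 44 s. All caps are home, the two shut jars stand on the tray floor under the level separator, and the three found-open jars stand upright on it. One of those three was knocked about 20 mm aside but is still on the sheet; the hand-in returned no verdict.

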